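Hold a pillow block bearing against the fence while it is screwed down

ROBOT

A 7-joint arm with a two-finger parallel gripper is mounted at the origin on the work surface. World frame = base frame: x ahead of the robot, y to its left, z up, the work surface at z = 0. Lengths are in m, angles in degrees, forces in N, time in s.
With the tool pointing down it reaches from about 0.425 to 0.875 m from the base axis. Payload 9.9 kg.
Tool frame: the origin (TCP) lies on the mounting face of the last link; the fingertips stand r.tcp_to_tips ahead of it and the grasp point (between the pads) lies 155 mm ahead of it (r.tcp_to_tips is the distance from the TCP to the fingertips, in m); y points along the fingers, z is the direction in which the jaws open and shut, and the axes are right-handed (so a half turn about y gives the same grasp; the last joint's range is limited). The gripper opens to 85 mm and grips with 20 to 120 N. Pads are 22 mm wide; open, the fingers measure 114 mm over their backs; the gripper's body (76 mm by 85 mm) begins 54 mm behind the grasp point. The pads swing forward as they close: fully open they stand 13 mm farther back than shut.
Start: joints at [-79.057, 32.985, 1.427, 82.34, -0.859, 64.687, -3.237], TCP at [0.183, 0.65, 0.405] pointing down, gripper open.
Joint ranges: [-157.87, 157.87], [-19.46, 123.44], [-87.15, 90], [11.01, 140.99], [-62.26, 242.26], [9.8, 113.94], [-161.44, 161.44]. Speed limits (degrees/s): [127.2, 127.2, 172.46, 172.46, 180, 180, 180].

INTERFACE

Orientations are given as a 3x3 rotation matrix whose columns are the frame's x, y, z axes.
In Python, from bench import r, sensors, cams, job_done gives the robot as it stands. Calls block until the motion is done:
- r.reach(position, orientation): joint-space move of the TCP to a pose.
- r.servo_line(position, orientation=None, v=0.15): straight line of the TCP; orientation=None keeps the orientation; v is the mean speed in m/s.
- r.move_joints(angles): joint-space move.
- r.gripper_to(opening, force=None): finger opening in m; force is the grip in N (None keeps the last); returns when the fingers have stopped.
- r.dwell(seconds).
- r.solve_ik(position, orientation): joint angles nearest the present ones, or None.
- sensors.observe(): the state.
- cams.snapshot(name): name is "scene" or "top"; returns a dict with "img" (420x560x3 uint8, blue, green, red), "range_z" (420x560 float32, m along the optical axis (not along the pixel's ray), 0 where there is no reading), "mtx" (3x3 intrinsics, pixels), "k1" (the pictures are not rectified: a ray, as slopes to the right and down, at radius r is drawn at 1 + k1 r^2 times it, then the intrinsics apply), "xyz" and "attitude" of the camera in the world. Camera axes: x right, y up, looking along -z (the intrinsics and any distortion apply to the point x, -y, -z); pixel columns grow to the right and rows downward; lengths in m; the calibration is good to about 2 mm. A picture is of the moment at which its call begins.
A pose or a line that the arm cannot do raises r.Unreachable and nothing moves.
- job_done(): hands the job in, once; it reports no verdict.
The state is a dict: "time": time; "joints": joint angles; "qvel": joint speeds; "tau": joint torques, N m; "tool_pos": TCP position; "tool_rot": TCP orientation; "contact_force": force on the tool from outside, world axes, zero at the start; "ft_torque": the same for the moment, N m; "gripper_width": finger opening in m.
Only numpy, scipy, OpenCV 4.12 (cv2) and the standard library are available. Lean on these libraries where they do the work, as an engineer would, in place of code of your own. Each camera call takes 0.05 s, during which the arm holds its last target.

TASK

Slide the fence's stop along until its working face is on the pencil line and tighten its wing knob clockwise so the stop is locked there. Then set the pillow block bearing flat on the baseboard, foot along the fence with one end up against the stop, and press it flush against the fence with a steady push of about 12 N. Finish while still holding it pressed there, so that I can drive the screws, and leave the mug, screw tray and spanner where they are.

Things in the scene. Friction and masses are not known exactly. Their poses are not given: they have to be found in the camera images.
- baseboard: Plywood board 240 x 400 x 18 mm fixed on the bench. Along its far side stands a straight aluminium fence, front face toward the robot. Origin: middle of the foot line of the fence's front face, at bench height (the board's top is 18 mm up). +x runs square into the fence, away from the robot; +y along the fence to the robot's left; z up. Turned up to 0.2 rad.
- fence: The fixed aluminium fence: 385 mm long, 30 mm thick, 40 mm high above the board (top 58 mm above the bench). Origin: middle of its front face, at the board's top; axes as the baseboard's. The front face is its plane x = 0.
- pencil_line: Dark pencil line about 2 mm wide drawn straight across the board's top, square to the fence, from the fence 135 mm toward the robot. Origin: its end at the fence's front face, on the board's top; y along the fence as the baseboard's. Its place along the fence varies.
- stop_face (a point): Sliding steel stop: a saddle on top of the fence (60 mm long, top 69 mm above the bench) and an 8 mm plate hanging before the fence, 34 mm deep, 21 to 69 mm up. Point: middle of the plate's working (+y) face, 17 mm before the fence face, 40 mm up; axes as the baseboard's. Slides along the fence only, 2 to 3 N when loose; starts 40 to 170 mm to -y of the line. Move it by its knob.
- knob_grip (a point): Black wing knob on the saddle: an upright bar 46 mm long, 14 mm thick, 22 mm high (76 to 98 mm above the bench; saddle's top 69). Point: on its vertical axis, mid-height of the bar, 87 mm up; 35 mm to -y of the stop's working face and 15 mm behind the fence's front face. Its x runs along the bar, y across: grip it across the 14 mm.
- clamp_knob (a joint): Turn of the wing knob, rad, growing clockwise seen from above. Starts loose at 0 to 0.35, bites from about 0.8, locks the stop firmly beyond 1.1 (takes up to 0.3 N m, stays where left), ends at 1.5. At 0 the bar stands 0.75 rad counter-clockwise of the baseboard's x, at 1.5 0.75 rad clockwise of it.
- bearing_center (a point): Grey cast pillow block bearing, about 0.5 kg, loose on the bench left of the board: foot 120 x 36 x 14 mm with a bolt hole near each end, in its middle a round-topped housing 50 mm wide along the foot and 36 mm thick, flush with the foot's sides, ends upright from 14 to 37 mm, 62 mm high in all. Point: its centre, 31 mm above its underside. y along the foot, z up; ends and sides alike.
- mug: White mug 82 mm wide, 95 mm high, on the bench; leave alone. Origin under its centre.
- screw_tray: Grey open tray 120 x 140 x 35 mm with coach screws; leave alone. Origin under its centre.
- spanner: Steel spanner 200 mm long lying beyond the board; leave alone. Origin under its middle.
Things that resemble listed ones, but are neither listed nor needed, are in the scene too. Several things look just like the part that bears bearing_center: the one meant starts farthest from the robot's base.

How it is judged (in metres and radians):
On the way, in this order (a step that is already met when the one before it is completed fails the run):
1. the stop's working face is on the pencil line and its knob is tightened (y of stop_face in the frame of pencil_line between -0.004 and 0.004 m and value of joint clamp_knob above 1.1 rad), for 0.2 s.
2. the bearing lies on the board against stop and fence and is pressed against the fence with 5 to 20 N (y of bearing_center in the frame of stop_face between 0.057 and 0.0625 m and angle between the y axis of bearing_center and the y axis of baseboard, either way round below 0.035 rad and angle between bearing_center's own z axis and vertical below 0.05 rad and z of bearing_center in the frame of baseboard between 0.046 and 0.052 m and x of bearing_center in the frame of baseboard above -0.021 m and contact force between bearing and fence between 5 and 20 N), for 0.5 s.
At the end, for the whole second after the job is handed in: Stop face within 4 mm of the pencil line, knob tight (beyond 1.1 rad); bearing flat on the board (3 mm), along the fence (2 degrees), end within 2.5 mm of the stop, flush at the fence and pressed on it with 5 to 20 N, still, all through the last second while the robot holds on (all of step 1 and all of step 2 and linear speed of bearing below 0.01 m/s); the arm keeps its last pose, push and grip.
It fails at once if the mug is moved by more than 25 mm (distance of mug from where it was at the start of the episode above 0.025 m).
It fails at once if the screw tray is moved by more than 25 mm (distance of screw_tray from where it was at the start of the episode above 0.025 m).
It fails at once if the spanner is moved by more than 25 mm (distance of spanner from where it was at the start of the episode above 0.025 m).
It also fails if it takes over 72 s, if anything falls off the work surface, if the arm or the gripper's body presses on something with over 40 N, if the wrist force passes 120 N, or if a joint passes its speed limit or range.

## Working session

There is one attempt and no reset: what is moved stays moved. The work goes in short steps, each a Python script; the robot and the scene stay as the last script left them, time stands still between calls to the robot, and variables do not carry over. Pictures are saved under pics/ and viewed, and the job is handed in when it is done.

```bash
ls; mkdir -p pics; python3 - <<'E'
from bench import r,sensors,cams
import cv2,numpy as np
s=sensors.observe();print(s['time'],s['tool_pos'],s['tool_rot'],s['gripper_width'],r.tcp_to_tips)
for n in("scene","top"):
    c=cams.snapshot(n);cv2.imwrite(f'pics/{n}0.png',c['img']);np.savez(f'{n}0.npz',**{k:c[k] for k in c})
    print(n,c['mtx'],c['k1'],c['xyz'],c['attitude'])
E
```

```text
pics
0.0 [0.18308847 0.64952523 0.40382791] [[ 9.62507858e-01 -3.41757134e-04  2.71253582e-01]
 [-2.71253771e-01 -1.64981889e-03  9.62506452e-01]
 [ 1.18575836e-04 -9.99998581e-01 -1.68066656e-03]] 0.08529093829583398 0.1734
scene [[502.07435821   0.         265.27063825]
 [  0.         502.07435821 211.37465212]
 [  0.           0.           1.        ]] 0.023838489479802515 [ 1.23010151 -0.11203553  1.25191828] [[ 0.11622252 -0.85296485  0.50886471]
 [ 0.9932091   0.09707907 -0.06411965]
 [ 0.0052917   0.51286121  0.85845523]]
top [[391.22733871   0.         274.13852023]
 [  0.         391.22733871 212.1268726 ]
 [  0.           0.           1.        ]] 0.030970196953906938 [ 0.34292728 -0.00331888  0.98732654] [[-0.1426684   0.96596473 -0.21577274]
 [-0.98976195 -0.1401442   0.0270349 ]
 [-0.00412454  0.21742068  0.97606928]]
```

View pics/scene0.png

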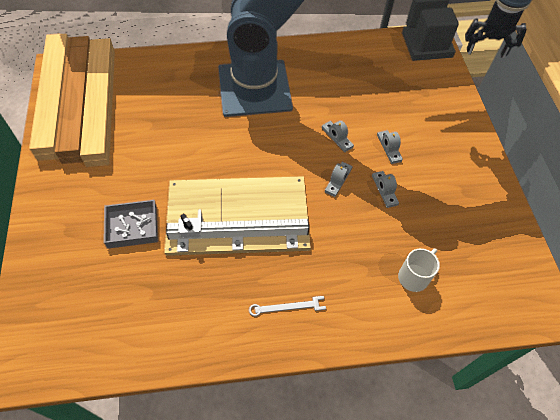

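View pics/top0.png

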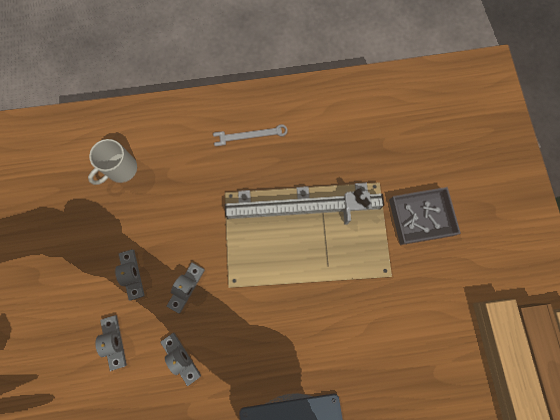

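The scene view shows the board with the stop at about (187,222), the pencil line at (221,205) and four bearings. The top view has the stop at (348,208), the knob at (362,197) and the line at (325,240). The bearing candidates in the top view are (128,275), (186,287), (110,343) and (180,359).

```bash
cat >h.py <<'E'
import numpy as np,cv2
def load(n): 
    d=np.load(n); return {k:d[k] for k in d.files}
def slopes(c,uv):
    uv=np.atleast_2d(uv).astype(float); K=np.array(c['mtx'])
    p=(uv-[K[0,2],K[1,2]])/[K[0,0],K[1,1]]; q=p.copy()
    for _ in range(10): q=p/(1+float(c['k1'])*(q**2).sum(1,keepdims=True))
    return q
def dirs(c,uv):
    q=slopes(c,uv); return np.c_[q[:,0],-q[:,1],-np.ones(len(q))]@np.array(c['attitude']).T
def plane(c,uv,z):
    d=dirs(c,uv); o=np.array(c['xyz']); t=(z-o[2])/d[:,2]; return o+d*t[:,None]
def depthpts(c,uv):
    uv=np.atleast_2d(uv).astype(int); z=c['range_z'][uv[:,1],uv[:,0]]
    return np.array(c['xyz'])+dirs(c,uv)*z[:,None]
def proj(c,P):
    p=(np.atleast_2d(P)-np.array(c['xyz']))@np.array(c['attitude']); q=np.c_[p[:,0]/-p[:,2],-p[:,1]/-p[:,2]]
    q=q*(1+float(c['k1'])*(q**2).sum(1,keepdims=True)); K=np.array(c['mtx'])
    return q*[K[0,0],K[1,1]]+[K[0,2],K[1,2]]
E
python3 - <<'E'
from h import *
t=load('top0.npz');s=load('scene0.npz')
np.set_printoptions(precision=4,suppress=True)
for c,l in((t,[(128,275),(186,287),(110,343),(180,359)]),(s,[(338,133),(390,145),(340,178),(384,188)])):
    P=plane(c,l,0.03);print(np.c_[P,np.hypot(P[:,0],P[:,1])])
def crop(c,x0,y0,w,h,f,n): cv2.imwrite(n,cv2.resize(c['img'][y0:y0+h,x0:x0+w],None,fx=f,fy=f,interpolation=cv2.INTER_CUBIC))
crop(t,215,175,190,120,4,'pics/tb.png');crop(s,155,165,165,100,4.8,'pics/sb.png');crop(t,85,235,135,160,3.7,'pics/tbear.png')
# bench points above
P=depthpts(t,[(300,250),(300,330),(128,275),(186,287)]);print(P)
P=depthpts(s,[(250,190),(340,230)]);print(P)
E
```

```text
[[0.4514 0.3412 0.03   0.5658]
 [0.4027 0.2058 0.03   0.4522]
 [0.3016 0.391  0.03   0.4938]
 [0.2427 0.2341 0.03   0.3372]]
[[0.248  0.2383 0.03   0.344 ]
 [0.3129 0.3882 0.03   0.4986]
 [0.4167 0.2119 0.03   0.4675]
 [0.4661 0.3325 0.03   0.5725]]
[[ 0.4526 -0.08    0.018 ]
 [ 0.2636 -0.0508  0.0017]
 [ 0.4478  0.3297  0.0619]
 [ 0.4009  0.1996  0.0584]]
[[ 0.419  -0.0558  0.015 ]
 [ 1.2301 -0.112   1.2519]]
```

View pics/tb.png

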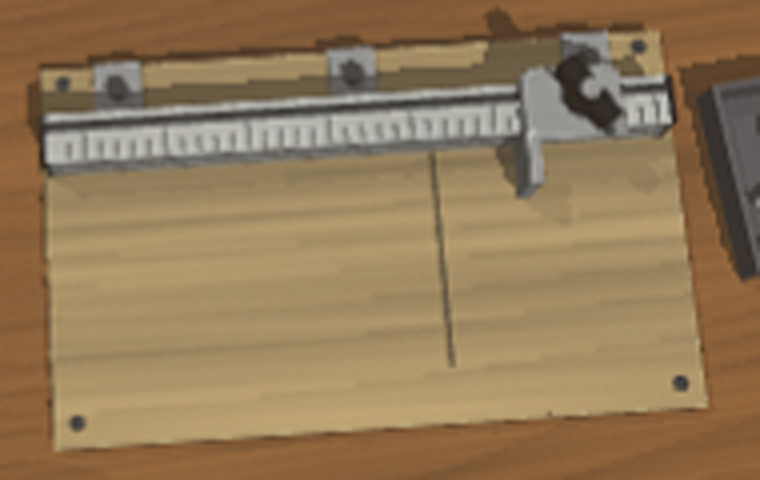

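View pics/sb.png

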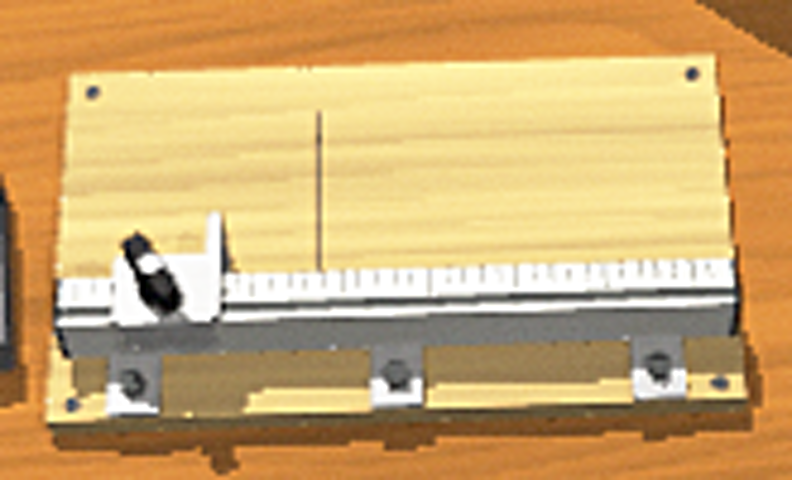

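View pics/tbear.png

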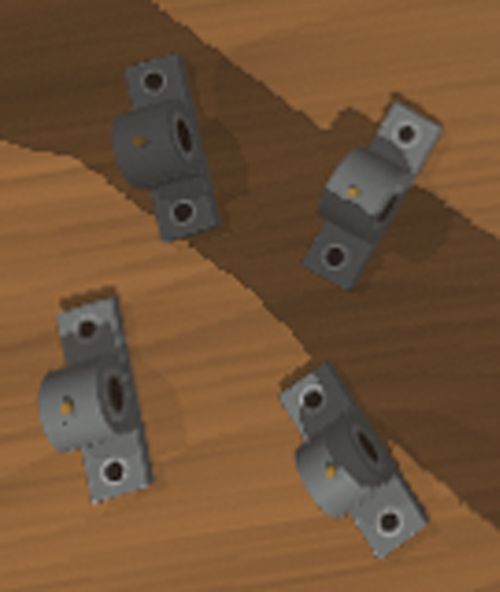

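Top crop: the line runs from about (322.7,213) to (328,266.5) and the stop plate is at (348,208). The bearing farthest out is the one at (128,275), 0.57 m from the base against 0.46, 0.49 and 0.34 for the others, so I'm choosing that one. Next I'll measure fence, line, stop, knob and bearing.

```bash
python3 - <<'E'
from h import *
np.set_printoptions(precision=4,suppress=True)
for n in('top','scene'):
    c=load(n+'0.npz'); H,W=c['range_z'].shape
    uv=np.stack(np.meshgrid(np.arange(W),np.arange(H)),-1).reshape(-1,2)
    P=depthpts(c,uv); ok=c['range_z'].ravel()>0
    X,Y,Z=P.T
    reg=ok&(X>.38)&(X<.75)&(Y>-.35)&(Y<.25)
    print(n)
    for lo,hi,nm in((.05,.0625,'fence'),(.064,.072,'saddle'),(.085,.102,'knob')):
        m=reg&(Z>lo)&(Z<hi)&((X>.5)); Q=P[m]
        # keep largest connected comp
        im=np.zeros((H,W),np.uint8); im.ravel()[m]=1
        k,lab,st,_=cv2.connectedComponentsWithStats(im,connectivity=8)
        if k<2: print(nm,'none');continue
        b=1+np.argmax(st[1:,4]); Q=P[(lab.ravel()==b)]
        (cx,cy),(w,h),a=cv2.minAreaRect(Q[:,:2].astype(np.float32)); print(nm,len(Q),cx,cy,w,h,a,'z',np.median(Q[:,2]),cv2.boxPoints(((cx,cy),(w,h),a)).tolist())
    # line
    g=cv2.cvtColor(c['img'],cv2.COLOR_BGR2GRAY).astype(int)
    # bearing
    m=ok&(X>.38)&(X<.55)&(Y>.25)&(Y<.42)&(Z>.008)
    for lo,hi in((.009,.02),(.04,.07),(.058,.07)):
        Q=P[m&(Z>lo)&(Z<hi)]; 
        if len(Q)>4: print('bear',lo,len(Q),cv2.minAreaRect(Q[:,:2].astype(np.float32)),Q.mean(0))
    # pencil line: per row darkest px
    rows=range(218,266) if n=='top' else range(190,219)
    L=[]
    for v in rows:
        u0,u1=(316,336) if n=='top' else (214,228)
        seg=g[v,u0:u1]; bg=np.median(seg); w=np.clip(bg-seg-12,0,None)
        if w.sum()>0: L.append((u0+(w*np.arange(u1-u0)).sum()/w.sum(),v))
    Q=plane(c,L,.018)[:,:2]; vx,vy,x0,y0=cv2.fitLine(Q.astype(np.float32),cv2.DIST_HUBER,0,.01,.01).ravel()
    print('line',len(L),np.degrees(np.arctan2(vy,vx)),x0,y0,Q[0],Q[-1])
E
```

```text
top
fence 1521 0.5588659048080444 -0.05958385765552521 0.2979385554790497 0.060169823467731476 79.12080383300781 z 0.0570587963949063 [[0.5012053847312927, -0.20019756257534027], [0.5602938532829285, -0.21155394613742828], [0.6165264248847961, 0.08102984726428986], [0.5574379563331604, 0.09238623082637787]]
saddle 282 0.5403524041175842 -0.2212405502796173 0.06133777275681496 0.06602198630571365 21.875349044799805 z 0.06795676721608468 [[0.49959224462509155, -0.20203334093093872], [0.5241913199424744, -0.2633014917373657], [0.5811125636100769, -0.2404477596282959], [0.5565134882926941, -0.1791796088218689]]
knob 134 0.5459448099136353 -0.2379213124513626 0.04565691947937012 0.013949168846011162 29.166704177856445 z 0.09667998709916559 [[0.5226117968559265, -0.24295657873153687], [0.5294099450111389, -0.25513705611228943], [0.569277822971344, -0.23288604617118835], [0.5624796748161316, -0.2207055687904358]]
bear 0.009 438 ((0.4332727789878845, 0.3284456729888916), (0.1710635870695114, 0.07578445971012115), 32.129486083984375) [0.4508 0.3388 0.0137]
bear 0.04 357 ((0.45452257990837097,
[... 1056 characters left out ...]
57032562264045 [[0.524395227432251, -0.24058252573013306], [0.5314136743545532, -0.2542805075645447], [0.574195146560669, -0.23236042261123657], [0.5671766996383667, -0.21866244077682495]]
bear 0.009 237 ((0.45532283186912537, 0.3406812846660614), (0.12317691743373871, 0.039258990436792374), 8.052861213684082) [0.4669 0.3407 0.0139]
bear 0.04 216 ((0.4575307369232178, 0.34221938252449036), (0.04999011382460594, 0.038452405482530594), 7.673057556152344) [0.4618 0.3401 0.0545]
bear 0.058 82 ((0.4572587013244629, 0.3422888517379761), (0.03318971395492554, 0.036644913256168365), 7.158828258514404) [0.4565 0.3414 0.061 ]
line 29 -4.0965676 0.4509053 -0.14332911 [ 0.4114 -0.1405] [ 0.5062 -0.1473]
```

Both views agree to about 2 mm:
- **Board yaw:** about -4.2°.
- **Knob:** at (0.5475, -0.237), with the bar at +28°. That puts the joint at about 0.19 rad, within the stated 0 to 0.35, and the sizes of 46 x 14 mm match.
- **Slide:** about 51 mm to the line.

Next I'll check IK for the whole plan.

```bash
cat >>h.py <<'E'
YAW=np.radians(-4.24); ex=np.array([np.cos(YAW),np.sin(YAW)]); ey=np.array([-np.sin(YAW),np.cos(YAW)])
def R(phi):
    p=np.radians(phi);c,s=np.cos(p),np.sin(p); return np.array([[s,0,c],[-c,0,s],[0,-1,0.]])
E
python3 - <<'E'
from h import *
from bench import r
np.set_printoptions(precision=1,suppress=True)
k=np.array([.5475,-.2369]); k2=k+.051*ey
b=np.array([.456,.3415]); f=(.5485-.018)*ex+(-.0506)*ey
print(k2,f)
for o in(0,180):
  for n,p,z,a in(('k',k,.2455,118.2-o),('k2',k2,.2455,118.2-o),('kr',k2,.2455,50.2-o),('b',b,.19,7.7-o),('f',f,.21,85.8-o),('f2',f,.21,-94.2+o)):
    q=r.solve_ik(np.r_[p,z],R(a)); print(n,a,None if q is None else np.array(q))
E
```

```text
[ 0.6 -0.2] [ 0.5 -0.1]
k 118.2 [ 16.8  36.7   3.4 104.8  -3.2  38.6 140.2]
k2 118.2 [ 13.8  35.6   0.4 107.   -0.4  37.4 132.6]
kr 50.2 [  1.5  37.4  19.9 107.4 -19.4  38.5  83.1]
b 7.7 [-49.4  40.6  12.3 111.1 -16.1  29.9 -18.2]
f 85.8 [  2.3  36.1   3.5 115.7  -4.3  28.3  94.8]
f2 -94.2 [-10.   38.4  22.7 116.2 -28.1  30.7 -61.4]
k -61.8 [ -3.1  42.3  36.8 105.5 -35.4  44.2  -9. ]
k2 -61.8 [ -5.7  40.   32.1 107.7 -31.2  41.3 -17.4]
kr -129.8 [-20.2  54.3  64.8 108.1 -58.6  59.3 -58.9]
b -172.3 [-26.3  41.1 -23.8 110.2  28.   34.4 119.3]
f -94.2 [-10.   38.4  22.7 116.2 -28.1  30.7 -61.4]
f2 85.8 [  2.3  36.1   3.5 115.7  -4.3  28.3  94.8]
```

```bash
python3 - <<'E'
from h import *
from bench import r,sensors,cams
k=np.array([.5475,-.2369])
r.reach(np.r_[k,.34],R(118.2))
r.gripper_to(.05)
r.servo_line(np.r_[k,.2465],v=.1)
r.gripper_to(0.0,force=40)
s=sensors.observe();print(s['time'],s['tool_pos'],s['contact_force'],s['gripper_width'])
k2=k+.049*ey
r.servo_line(np.r_[k2,.2465],v=.06)
s=sensors.observe();print(s['time'],s['tool_pos'],s['contact_force'],s['gripper_width'])
for n in('top','scene'):
    c=cams.snapshot(n);np.savez(n+'1.npz',**c)
    x0,y0,w,h=(215,160,200,130) if n=='top' else(155,150,175,120)
    cv2.imwrite(f'pics/{n}1.png',cv2.resize(c['img'][y0:y0+h,x0:x0+w],None,fx=4,fy=4,interpolation=cv2.INTER_CUBIC))
E
```

```text
5.3917 [ 0.5479542  -0.23710454  0.2473435 ] [0.97627605 0.17345173 6.18048377] 0.018396978166887554
6.3583 [ 0.5517625  -0.18735622  0.24727199] [1.39293469 1.28096518 7.32270656] 0.017963815356826434
```

View pics/top1.png

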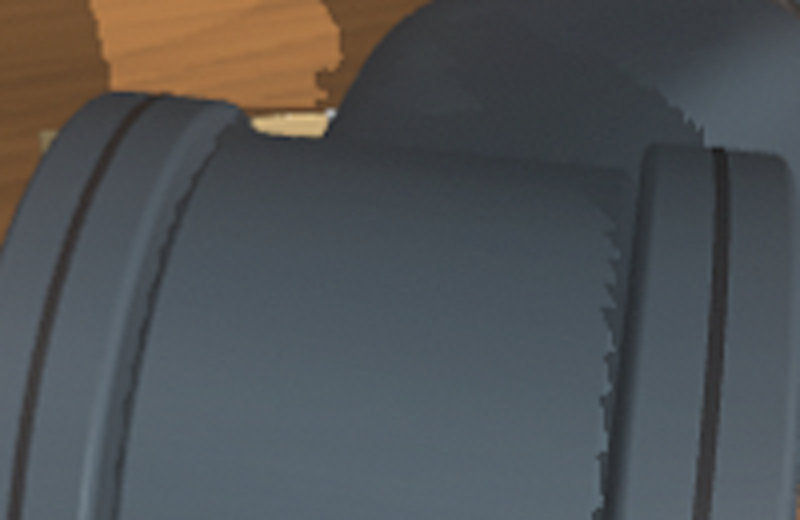

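View pics/scene1.png

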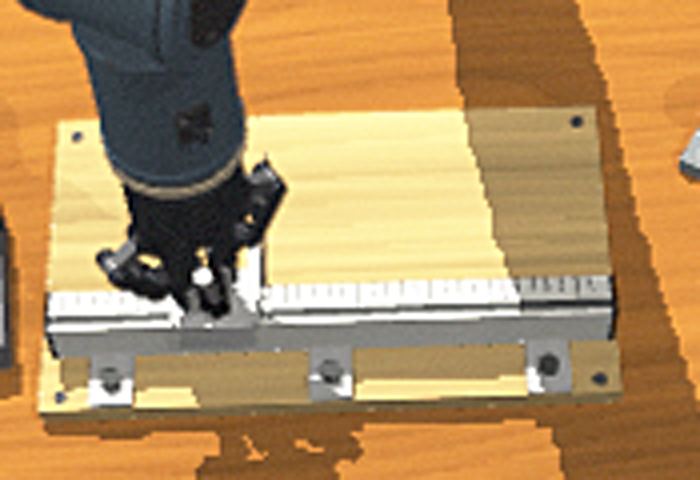

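The scene crop shows the plate's +y edge at about (220.5,216), just short of the line at about (221.5). I'll measure it.

```bash
python3 - <<'E'
from h import *
np.set_printoptions(precision=4,suppress=True)
c=load('scene1.npz');c0=load('scene0.npz')
g=cv2.cvtColor(c['img'],cv2.COLOR_BGR2GRAY)
print(g[205:226,210:230])
# reference: before
g0=cv2.cvtColor(c0['img'],cv2.COLOR_BGR2GRAY)
print(g0[207:226,190:206])
for p in((.5062,-.1473),(.53,-.1491)):print(proj(c,np.r_[p,.018]))
E
```

```text
[[ 30  36  31  38  42  41  73 146  85  33  27  10 103 227 237 228 230 232
  231 231]
 [ 30  27  29  48  86  93  53  24  34  32  24  44 159 244 235 229 228 229
  229 229]
 [ 30  31  34  43  73  77  96  50  36  16   9 110 231 240 237 233 233 233
  234 234]
 [ 36  31  29  44  70  66  52  47  37  22  34 163 246 238 235 234 236 233
  234 233]
 [ 29  34  25  33  53  63  55  40  18  18  57 178 247 242 238 238 237 238
  239 240]
 [ 21  31  31  31  33  21  36  17  16  53 107 187 247 240 240 238 237 240
  238 236]
 [ 32  29  31  27  24  53  91  46  89 170 166 166 240 235 230 230 231 231
  230 230]
 [ 26  36  22  11  55 180 247 203 248 255 111 162 238 230 227 228 229 230
  228 229]
 [ 33  33  21  37 153 244 250 255 255 255 101 166 243 234 233 231 233 232
  232 232]
 [ 35  21  25   9 136 245 246 255 255 255  65 172 244 237 235 234 235 236
  237 237]
 [ 29  11  21  40 153 239 240 255 255 255  70 176 247 241 239 239 239 239
  238 239]
 [ 64  52  25  61 177 239 241 255 255 255  70 177 245 238 237 235 236 237
  235 234]
 [ 91 135  79  31 162 254 251 255 255 255  73 171 239 232 227 230 227 226
  225 
[... 1303 characters left out ...]
212 209 211 207 224 249 255 255  65 163 236 228 226]
 [226 222 215 220 217 218 219 225 247 255 255  50 141 236 229 225]
 [255 253 254 255 255 255 255 255 254 255 255  55 111 201 225 217]
 [255 254 252 251 252 251 251 250 253 255 255  56  84 143 221 216]
 [255 255 252 250 250 250 250 249 249 255 255  55  86 162 229 224]
 [205 255 255 250 250 250 249 248 249 254 254  59 126 139 157 227]
 [ 56 200 255 252 249 248 248 248 249 253 247 158 255 255 230 255]
 [ 27 164 255 255 251 250 250 249 250 253 241 191 255 255 222 255]
 [ 46  77 212 255 252 250 250 249 249 252 244 190 255 255 243 255]
 [ 45   0 163 255 255 249 249 250 250 253 242 113 206 255 246 255]]
[[220.9897 217.9944]]
[[220.9536 225.3279]]
```

```bash
python3 - <<'E'
from h import *
np.set_printoptions(precision=4,suppress=True)
c=load('scene1.npz');c0=load('scene0.npz');t0=load('top0.npz')
yb=lambda P:P[:,:2]@ey
xb=lambda P:P[:,:2]@ex
v=np.arange(213,220)
P=plane(c,np.c_[0*v+219.55,v],.069);print('scene1 face',yb(P),xb(P))
P=plane(c0,np.c_[0*v+200.5,v],.069);print('scene0 face',yb(P))
print('line scene',yb(np.array([[.4114,-.1405],[.5062,-.1473],[.4509,-.14333]])))
print('line top',yb(np.array([[.5245,-.1499],[.4064,-.1412],[.46536,-.14562]])))
# top0: plate +y edge, subpixel in top view: brightness rows
g=cv2.cvtColor(t0['img'],cv2.COLOR_BGR2GRAY);print(g[204:226,338:354])
E
```

```text
scene1 face [-0.1098 -0.1098 -0.1098 -0.1097 -0.1097 -0.1097 -0.1097] [0.5295 0.5326 0.5358 0.539  0.5421 0.5453 0.5484]
scene0 face [-0.1618 -0.1617 -0.1617 -0.1616 -0.1615 -0.1614 -0.1614]
line scene [-0.1097 -0.1095 -0.1096]
line top [-0.1107 -0.1108 -0.1108]
[[126 179 178 164 143 172 130  93 111 153 148 148 148 148 148 148]
 [127 180 179 161 127 184 167  94 106 157 148 148 150 150 148 150]
 [128 182 181 162 128 187 168  99  98 154 154 149 150 150 150 150]
 [144 186 179 167 143 175 160  89  97 161 174 155 151 151 151 151]
 [147 163 150 147 137 125 115  68 114 185 177 159 153 154 154 154]
 [110 108 102  86  73  65  65  67 114 177 151 150 139 135 136 136]
 [101 112  97  72  72  70  67  69 105 159 151 145 120 105 107 103]
 [100  88  74  76  81  74  68  71  97 147 152 147 132 125 126 121]
 [118  81  84  84  83  74  69  71  87 128 154 148 132 121 122 123]
 [119  78  79  81  79  75  68  72  80 120 155 150 134 120 121 121]
 [115  90  75  76  76  75  70  73  73 107 157 155 148 120 123 123]
 [124 114  74  78  78  77  72  73  70 106 160 157 157 125 127 128]
 [128 124 101  82  84  83  75  73  71 108 164 153 151 129 130 130]
 [134 138 131  89  91  89  74  73  68 105 163 152 148 123 130 129]
 [140 140 128  87  91  88  76  73  71 107 163 153 145 115 129 128]
 [138 139 133 105  88  89  78  73  71 108 163 153 147 127 132 131]
 [141 142 143 137 107  88  81  73  70  98 143 135 132 127 132 133]
 [145 145 145 148 142 108  80  72  75  91 104  96 111 129 128 129]
 [147 148 147 148 150 136  78  75  89 102 104 121 128 126 128 128]
 [144 143 143 142 144 132  80  84 100 103 117 134 131 131 130 131]
 [138 140 140 140 142 135 110 114 114 120 135 133 133 133 134 133]
 [143 145 145 146 146 147 148 148 140 137 138 138 138 137 139 139]]
```

Measured in the same view, the face is at -109.7 mm and the line at -109.6 mm. The knob/TCP estimate is about 1 mm short of that. I'll nudge 0.5 mm and tighten.

```bash
python3 - <<'E'
from h import *
from bench import r,sensors,cams
np.set_printoptions(precision=4,suppress=True)
t0=load('top0.npz');print('face top0',plane(t0,[(346.4,215)],.069)[:,:2]@ey)
k2=np.array([.5475,-.2369])+.0495*ey
for a in np.linspace(118.2,118.2-67,8)[1:]:
    r.reach(np.r_[k2,.2465],R(a))
s=sensors.observe();print(s['time'],s['tool_pos'],s['tool_pos'][:2]@ey-k2@ey,s['contact_force'],s['ft_torque'],s['gripper_width'],np.degrees(np.arctan2(s['tool_rot'][1][2],s['tool_rot'][0][2])))
r.gripper_to(.06)
r.servo_line(np.r_[k2,.33],v=.15)
b=np.array([.456,.3415])
r.reach(np.r_[b,.33],R(7.7)); r.gripper_to(.085)
for n in('top','scene'):
    c=cams.snapshot(n);np.savez(n+'2.npz',**c)
    cv2.imwrite(f'pics/{n}2.png',c['img'])
print(sensors.observe()['time'])
E
```

```text
face top0 [-0.1606]
8.2083 [ 0.5518 -0.1871  0.2474] 0.0004421033339313263 [ 0.7521  0.073  10.8781] [ 0.1259 -0.1865 -0.0203] 0.01823886308110572 51.15660933296631
11.8083
```

View pics/top2.png

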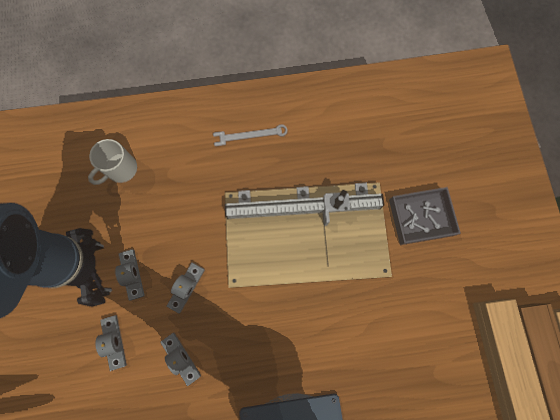

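View pics/scene2.png

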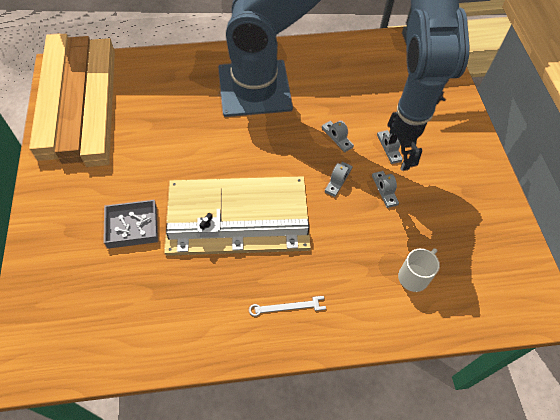

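Both pictures show the stop's plate at the line (top (326,215), scene (219,215)), and the bar now points the other way. I'll measure the knob angle and the face.

```bash
python3 - <<'E'
from h import *
np.set_printoptions(precision=4,suppress=True)
for n in('top','scene'):
    c=load(n+'2.npz'); H,W=c['range_z'].shape
    uv=np.stack(np.meshgrid(np.arange(W),np.arange(H)),-1).reshape(-1,2)
    P=depthpts(c,uv);X,Y,Z=P.T
    m=(c['range_z'].ravel()>0)&(X>.5)&(X<.62)&(Y>-.25)&(Y<-.12)&(Z>.085)&(Z<.102)
    (a,b),(w,h),an=cv2.minAreaRect(P[m][:,:2].astype(np.float32))
    d=an if w>h else an-90
    d=(d+90)%180-90
    print(n,'knob',a,b,w,h,d,'joint',.75-np.radians(d-np.degrees(YAW)),'face from knob yb',np.r_[a,b]@ey+.035)
    x0,y0,w,h=(300,180,70,60) if n=='top' else(180,175,80,70)
    cv2.imwrite(f'pics/{n}2c.png',cv2.resize(c['img'][y0:y0+h,x0:x0+w],None,fx=8,fy=8,interpolation=cv2.INTER_NEAREST))
    g=cv2.cvtColor(c['img'],cv2.COLOR_BGR2GRAY)
    print(g[210:224:2,318:334] if n=='top' else g[208:222:2,212:228])
E
```

```text
top knob 0.5499834418296814 -0.18692104518413544 0.013561327941715717 0.04476036876440048 -35.64457321166992 joint 1.2981132027272502 face from knob yb -0.11074674615338143
[[ 98 103 113 110  94  67  65 111 167 171 159 151 150 148 145 144]
 [ 96  92  73  75  75  71  67 111 160 154 143 114 122 125 127 129]
 [ 97  81  83  81  68  63  72 112 161 154 146 121 124 126 123 124]
 [118  90  75  77  71  64  73  91 135 158 150 133 124 125 126 127]
 [131 136 123  82  78  62  75  74 113 157 153 142 129 129 130 130]
 [139 139 140 127  82  70  75  69 111 161 156 150 130 131 132 132]
 [146 146 147 141 107  69  69  75 104 136 124 129 139 138 138 138]]
scene knob 0.55232834815979 -0.18500284850597382 0.014989680610597134 0.048439547419548035 -38.63376998901367 joint 1.3502845284819025 face from knob yb -0.1086604300523279
[[218 219 220 225 229 232 234 235 221 151 234 229 229 230 229 229]
 [237 236 236 234 241 255 255 255 138 157 243 235 233 233 233 233]
 [233 228 222 223 231 254 255 255 135 146 231 223 221 222 222 221]
 [146 227 219 226 238 255 255 255  66 158 240 231 231 230 231 231]
 [119 238 222 217 230 254 255 255  72 163 242 232 232 231 231 230]
 [181 255 255 254 253 253 255 255  71 148 230 217 217 214 214 213]
 [197 255 255 251 250 251 255 255  56 119 233 230 228 225 222 228]]
```

View pics/top2c.png

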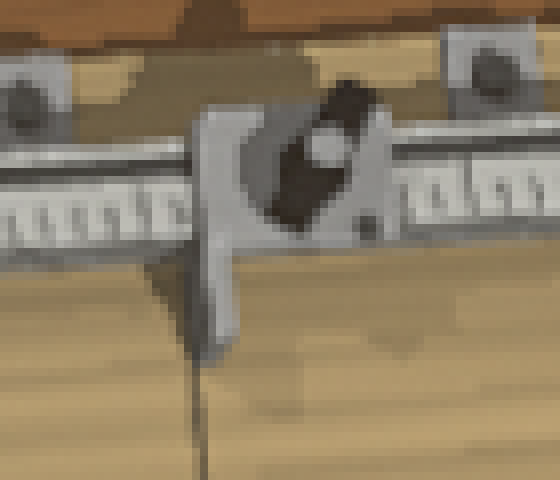

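View pics/scene2c.png

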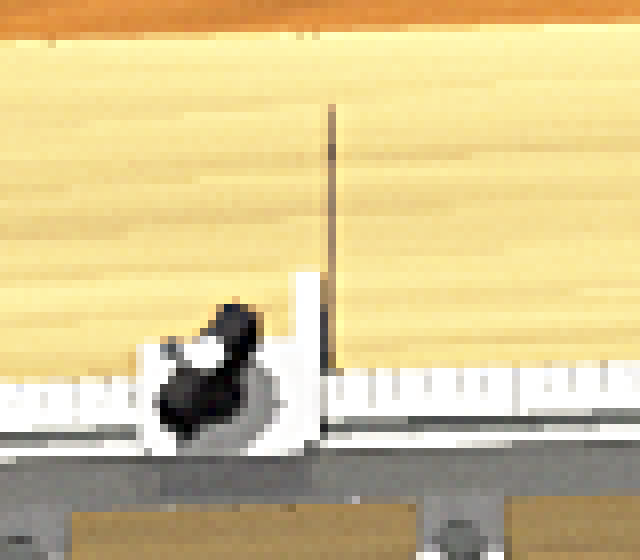

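Knob joint measures 1.30 to 1.35 rad. The face is within 1 mm of the line in both views, so step 1 is done. Now I'll pick up the bearing.

```bash
python3 - <<'E'
from h import *
from bench import r,sensors,cams
np.set_printoptions(precision=4,suppress=True)
b=np.array([.456,.3415])
def o():
    s=sensors.observe();print(round(s['time'],2),s['tool_pos'],s['contact_force'],s['gripper_width']);return s
r.servo_line(np.r_[b,.190],v=.12);o()
r.gripper_to(0.0,force=60);o()
r.servo_line(np.r_[b,.30],v=.15);o()
c=cams.snapshot('scene');cv2.imwrite('pics/s3.png',cv2.resize(c['img'][60:260,300:500],None,fx=3,fy=3))
E
```

```text
13.12 [0.4563 0.3416 0.1907] [-0.2037  0.3817  0.7462] 0.0848556904521254
13.55 [0.456  0.3416 0.1906] [-1.3898  0.2569  6.5389] 0.049259264253412566
14.43 [0.4555 0.3416 0.2991] [ 0.1772 -0.4406 -5.2654] 0.04889316413831817
```

View pics/s3.png

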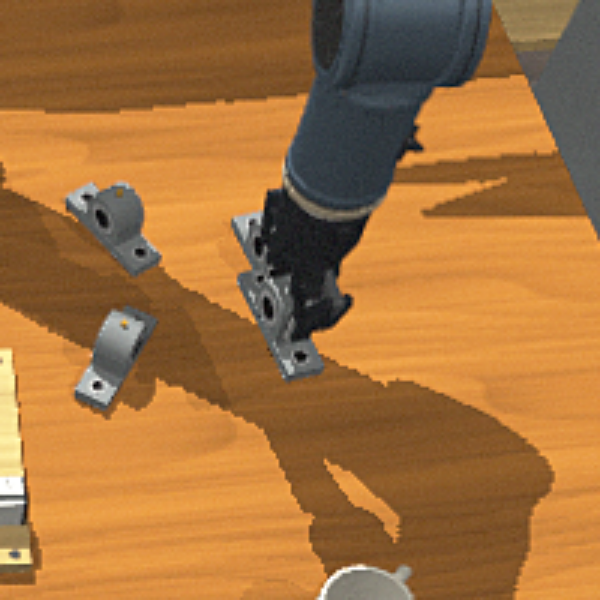

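Lifted: wrist load is -5.3 N (0.5 kg) and the width is 49 mm, which matches the 50 mm housing. Now I'll carry it over and set it down.

```bash
python3 - <<'E'
from h import *
from bench import r,sensors,cams
np.set_printoptions(precision=4,suppress=True)
def o():
    s=sensors.observe();p=s['tool_pos'];f=s['contact_force'];print(round(s['time'],2),'xb %.4f yb %.4f z %.4f'%(p[:2]@ex,p[:2]@ey,p[2]),'F %.1f %.1f %.1f'%(f[:2]@ex,f[:2]@ey,f[2]),s['gripper_width'],flush=True);return s
A=np.degrees(YAW)+90
p=(.5491-.018-.015)*ex+(-.1105+.060+.010)*ey
r.reach(np.r_[p,.30],R(A));o()
r.servo_line(np.r_[p,.214],v=.12);s=o()
z=.214;f0=-5.3
while z>.203:
    z-=.001; r.servo_line(np.r_[p,z],v=.02); s=o()
    if s['contact_force'][2]>f0+5: break
print(z)
c=cams.snapshot('scene');cv2.imwrite('pics/s4.png',cv2.resize(c['img'][140:270,150:350],None,fx=4,fy=4))
c=cams.snapshot('top');cv2.imwrite('pics/t4.png',cv2.resize(c['img'][150:300,210:410],None,fx=4,fy=4))
E
```

```text
16.06 xb 0.5162 yb -0.0397 z 0.2997 F -0.6 0.8 -5.9 0.04895435018831646
16.93 xb 0.5164 yb -0.0405 z 0.2144 F -0.3 0.6 -5.4 0.04918952940641965
17.18 xb 0.5162 yb -0.0404 z 0.2135 F 0.4 0.3 -6.1 0.049070220106739594
17.43 xb 0.5161 yb -0.0405 z 0.2121 F -0.1 -0.1 -4.6 0.04887272006746141
17.68 xb 0.5161 yb -0.0405 z 0.2109 F -0.1 1.4 -4.6 0.04870540905138579
17.93 xb 0.5161 yb -0.0405 z 0.2099 F -0.1 -0.2 -5.4 0.04890923912364622
18.18 xb 0.5161 yb -0.0405 z 0.2089 F 0.5 -0.5 -5.4 0.048722818612980036
18.43 xb 0.5161 yb -0.0406 z 0.2086 F -1.9 0.8 5.4 0.049076476556863556
0.208
```

View pics/s4.png

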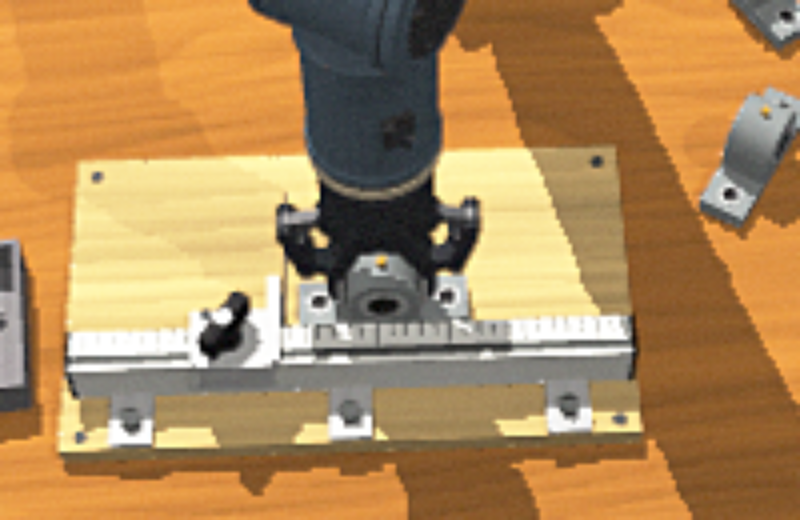

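Bearing landed at TCP z 0.2086, which is 18 mm above the grasp height as it should be. Now a guarded slide to the stop, then to the fence.

```bash
python3 - <<'E'
from h import *
from bench import r,sensors,cams
np.set_printoptions(precision=4,suppress=True)
def o():
    s=sensors.observe();p=s['tool_pos'];f=s['contact_force'];print(round(s['time'],2),'xb %.4f yb %.4f z %.4f'%(p[:2]@ex,p[:2]@ey,p[2]),'F %.1f %.1f %.1f'%(f[:2]@ex,f[:2]@ey,f[2]),flush=True);return s,f[:2]@ex,f[:2]@ey
Z=.2082
x=.5491-.033;y=-.0405
r.servo_line(np.r_[x*ex+y*ey,Z],v=.02);o()
x+=.008;r.servo_line(np.r_[x*ex+y*ey,Z],v=.03);_,fx0,fy0=o()
y-=.006;r.servo_line(np.r_[x*ex+y*ey,Z],v=.03);_,_,fb=o()
for i in range(16):
    y-=.0007;r.servo_line(np.r_[x*ex+y*ey,Z],v=.01);_,fx,fy=o()
    if fy>fb+5:break
print('stop at',y)
E
```

```text
18.77 xb 0.5161 yb -0.0406 z 0.2086 F -3.3 1.8 6.3
19.19 xb 0.5217 yb -0.0409 z 0.2087 F -13.7 0.7 20.0
19.54 xb 0.5237 yb -0.0451 z 0.2086 F -5.2 7.7 11.5
19.79 xb 0.5237 yb -0.0453 z 0.2087 F -5.4 9.4 13.2
20.04 xb 0.5238 yb -0.0457 z 0.2087 F -5.5 12.9 12.9
stop at -0.0479
```

The drag looks like board friction from too much down-force, so I'll unload in z and retry.

```bash
python3 - <<'E'
from h import *
from bench import r,sensors,cams
def o():
    s=sensors.observe();p=s['tool_pos'];f=s['contact_force'];print(round(s['time'],2),'xb %.4f yb %.4f z %.4f'%(p[:2]@ex,p[:2]@ey,p[2]),'F %.1f %.1f %.1f'%(f[:2]@ex,f[:2]@ey,f[2]),flush=True);return s,f[:2]@ex,f[:2]@ey
Z=.2092
x=.5241;y=-.0457
r.servo_line(np.r_[x*ex+y*ey,Z],v=.02);_,_,fb=o()
for i in range(16):
    y-=.0007;r.servo_line(np.r_[x*ex+y*ey,Z],v=.01);_,fx,fy=o()
    if fy>fb+6:break
print('stop at',y)
E
```

```text
20.31 xb 0.5242 yb -0.0458 z 0.2090 F -1.0 -1.0 -5.0
20.56 xb 0.5241 yb -0.0467 z 0.2090 F 0.2 -0.5 -5.4
20.81 xb 0.5241 yb -0.0472 z 0.2092 F 0.2 1.1 -5.5
21.06 xb 0.5241 yb -0.0479 z 0.2092 F -0.3 0.8 -5.2
21.31 xb 0.5241 yb -0.0486 z 0.2092 F -0.6 0.4 -5.1
21.56 xb 0.5241 yb -0.0493 z 0.2092 F -0.3 -0.7 -5.0
21.81 xb 0.5241 yb -0.0500 z 0.2092 F -0.5 0.8 -4.6
22.06 xb 0.5241 yb -0.0507 z 0.2092 F -0.6 0.4 -5.1
22.31 xb 0.5241 yb -0.0509 z 0.2092 F -0.9 3.8 -3.8
22.56 xb 0.5241 yb -0.0512 z 0.2092 F 0.3 6.0 -3.2
stop at -0.05199999999999999
```

Stop contact is at yb -0.0509, against -0.0505 predicted. Now into the fence.

```bash
python3 - <<'E'
from h import *
from bench import r,sensors,cams
def o():
    s=sensors.observe();p=s['tool_pos'];f=s['contact_force'];print(round(s['time'],2),'xb %.4f yb %.4f z %.4f'%(p[:2]@ex,p[:2]@ey,p[2]),'F %.1f %.1f %.1f'%(f[:2]@ex,f[:2]@ey,f[2]),'T',s['ft_torque'].round(2) if hasattr(s['ft_torque'],'round') else s['ft_torque'],flush=True);return s,f[:2]@ex,f[:2]@ey,f[2]
def go(v=.01):
    r.servo_line(np.r_[x*ex+y*ey,Z],v=v);return o()
Z=.2092
x=.5241;y=-.0511
go();x=.5285;go(.02)
for i in range(14):
    x+=.0006;_,fx,fy,fz=go()
    if fx<-3.5:break
# settle on board
for i in range(6):
    Z-=.0002;_,fx,fy,fz=go()
    if fz>-2:break
for i in range(12):
    if fx<-11:break
    x+=.0004;_,fx,fy,fz=go()
print('x,y,Z',x,y,Z)
r.dwell(.5);o()
c=cams.snapshot('scene');cv2.imwrite('pics/s5.png',cv2.resize(c['img'][140:270,150:350],None,fx=4,fy=4));np.savez('scene5.npz',**c)
c=cams.snapshot('top');cv2.imwrite('pics/t5.png',cv2.resize(c['img'][150:300,210:410],None,fx=4,fy=4))
E
```

```text
22.81 xb 0.5241 yb -0.0509 z 0.2092 F 1.2 3.8 -4.4 T [ 0.72 -0.09 -0.05]
23.18 xb 0.5284 yb -0.0509 z 0.2090 F -1.1 4.5 -6.5 T [ 1.04  0.2  -0.12]
23.43 xb 0.5288 yb -0.0509 z 0.2090 F -2.7 4.3 -7.5 T [ 1.13  0.47 -0.18]
23.68 xb 0.5293 yb -0.0509 z 0.2090 F -2.1 4.6 -6.2 T [ 1.14  0.55 -0.2 ]
23.93 xb 0.5299 yb -0.0509 z 0.2090 F -4.2 4.3 -5.6 T [ 1.16  0.56 -0.26]
24.18 xb 0.5300 yb -0.0509 z 0.2089 F -3.5 5.0 -5.2 T [ 1.12  0.6  -0.24]
24.43 xb 0.5301 yb -0.0509 z 0.2088 F -3.4 4.7 -4.0 T [ 1.14  0.57 -0.2 ]
24.68 xb 0.5301 yb -0.0509 z 0.2087 F -2.1 4.8 -1.8 T [ 1.09  0.65 -0.26]
24.93 xb 0.5303 yb -0.0509 z 0.2087 F -4.0 4.4 -0.8 T [ 1.07  0.87 -0.28]
25.18 xb 0.5304 yb -0.0510 z 0.2087 F -4.4 5.2 0.5 T [ 1.04  1.17 -0.26]
25.43 xb 0.5305 yb -0.0510 z 0.2087 F -5.6 5.0 1.8 T [ 1.06  1.39 -0.34]
25.68 xb 0.5307 yb -0.0510 z 0.2087 F -7.2 5.5 2.0 T [ 1.    1.57 -0.4 ]
25.93 xb 0.5309 yb -0.0510 z 0.2087 F -7.5 5.0 4.0 T [ 1.03  1.8  -0.46]
26.18 xb 0.5312 yb -0.0510 z 0.2087 F -8.4 4.8 4.3 T [ 1.    1.92 -0.46]
26.43 xb 0.5315 yb -0.0511 z 0.2087 F -9.1 5.1 5.3 T [ 1.    1.98 -0.55]
26.68 xb 0.5318 yb -0.0511 z 0.2087 F -10.0 5.4 5.8 T [ 0.97  2.05 -0.44]
26.93 xb 0.5320 yb -0.0511 z 0.2087 F -10.8 5.7 6.8 T [ 1.03  2.31 -0.55]
27.18 xb 0.5321 yb -0.0511 z 0.2087 F -11.7 5.8 7.4 T [ 1.02  2.55 -0.57]
x,y,Z 0.5342999999999997 -0.0511 0.20859999999999998
27.68 xb 0.5321 yb -0.0511 z 0.2087 F -12.9 6.2 8.0 T [ 1.05  2.55 -0.48]
```

View pics/s5.png

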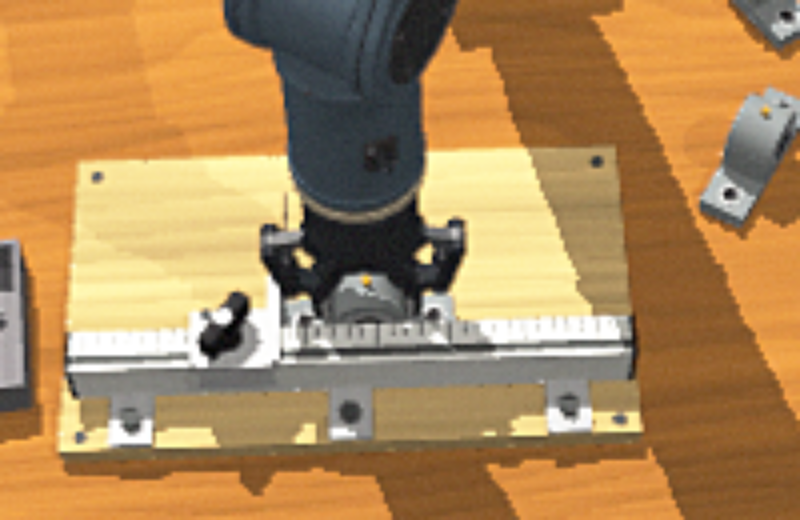

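The push reads 12.9 N, but part may go into board friction because Fz is +8 N. I'll check the bearing's flushness, tilt and yaw by depth, then unload z.

```bash
python3 - <<'E'
from h import *
np.set_printoptions(precision=4,suppress=True)
c=load('scene5.npz'); H,W=c['range_z'].shape
uv=np.stack(np.meshgrid(np.arange(W),np.arange(H)),-1).reshape(-1,2)
P=depthpts(c,uv);xb=P[:,:2]@ex;yb=P[:,:2]@ey;Z=P[:,2];ok=c['range_z'].ravel()>0
# rear face of housing above the fence
m=ok&(abs(yb+.049)<.03)&(Z>.061)&(Z<.076)&(xb>.54)&(xb<.56)
print(m.sum(),np.c_[uv[m],xb[m],yb[m],Z[m]])
m=ok&(abs(yb+.049)<.012)&(Z>.076)&(Z<.085)&(xb>.50)&(xb<.56)
print('top',np.c_[xb[m],Z[m]], m.sum())
m=ok&(abs(yb+.04)<.15)&(Z>.054)&(Z<.0605)&(xb>.54)&(xb<.6); 
for y in np.arange(-.09,.06,.02):
    k=m&(abs(yb-y)<.01);print(y,xb[k].min(),xb[k].max(),np.median(Z[k]))
E
```

```text
78 [[232.     215.       0.5403  -0.0756   0.0744]
 [235.     215.       0.5407  -0.0674   0.0744]
 [241.     215.       0.5411  -0.0511   0.074 ]
 [246.     215.       0.5412  -0.0375   0.0734]
 [247.     215.       0.5418  -0.0348   0.0741]
 [251.     215.       0.5428  -0.0239   0.075 ]
 [231.     216.       0.5403  -0.0786   0.0692]
 [232.     216.       0.5414  -0.0757   0.0709]
 [235.     216.       0.543   -0.0675   0.073 ]
 [236.     216.       0.544   -0.0647   0.0746]
 [237.     216.       0.5444  -0.062    0.075 ]
 [247.     216.       0.5448  -0.0349   0.0739]
 [248.     216.       0.5432  -0.0322   0.071 ]
 [249.     216.       0.5408  -0.0295   0.0668]
 [251.     216.       0.5439  -0.024    0.0716]
 [252.     216.       0.5413  -0.0213   0.0671]
 [231.     217.       0.5437  -0.0786   0.0695]
 [232.     217.       0.542   -0.076    0.0664]
 [234.     217.       0.5432  -0.0705   0.0682]
 [235.     217.       0.5452  -0.0676   0.0714]
 [236.     217.       0.5463  -0.0648   0.0731]
 [237.     217.       0.5467  -0.0621   0.0736]
 [240.     217.       0.5454  -0.054    0
[... 3663 characters left out ...]
 0.0773]
 [0.5488 0.077 ]
 [0.5485 0.0764]
 [0.5506 0.0795]
 [0.5503 0.0788]] 64
-0.09 0.5482855287557203 0.5811599560102332 0.056916521781470886
-0.06999999999999999 0.5406515555466086 0.5808093913838999 0.05769380169373761
-0.04999999999999999 0.5463951025878795 0.58265593255769 0.057389288577297415
-0.029999999999999985 0.5408649381905974 0.5806318575923731 0.05728143770473482
-0.009999999999999981 0.5404554804272801 0.5815557333328496 0.05734643953732843
0.010000000000000023 0.5483609229355372 0.5822326419298813 0.05707331296518148
0.030000000000000027 0.5489440231836766 0.5800594381298573 0.056489058684856874
0.05000000000000002 0.5492795111076555 0.5807725958409473 0.057767963304823366
```

Housing rear edge is at xb about 0.5505 and the fence front (rear edge minus 30 mm) at about 0.5505, so it is flush. Now I'll relieve the down-force, keep the push, and check tilt.

```bash
cat > fin.py <<'E'
from h import *
from bench import r,sensors,cams
np.set_printoptions(precision=4,suppress=True)
def o():
    s=sensors.observe();p=s['tool_pos'];f=s['contact_force'];t=np.array(s['tool_rot'])[:,1]
    print(round(s['time'],2),'xb %.4f yb %.4f z %.4f'%(p[:2]@ex,p[:2]@ey,p[2]),'F %.1f %.1f %.1f'%(f[:2]@ex,f[:2]@ey,f[2]),'tooltilt x %.4f y %.4f'%(t[:2]@ex,t[:2]@ey),'yaw err %.4f'%(np.array(s['tool_rot'])[:2,2]@ex),'w %.4f'%s['gripper_width'],flush=True);return s,f[:2]@ex,f[:2]@ey,f[2]
def tilt(n=3):
    A=[]
    for _ in range(n):
        c=cams.snapshot('scene');H,W=c['range_z'].shape
        uv=np.stack(np.meshgrid(np.arange(215,265),np.arange(195,225)),-1).reshape(-1,2)
        P=depthpts(c,uv);xb=P[:,:2]@ex;yb=P[:,:2]@ey;Z=P[:,2]
        m=(abs(yb+.049)<.006)&(Z>.074)&(Z<.086)&(xb>.525)&(xb<.548);A.append(np.c_[xb[m],Z[m]])
    A=np.vstack(A);k=np.polyfit(A[:,0]-.537,A[:,1],1);print('ridge slope,z',k,len(A),'se',np.std(A[:,1])/np.std(A[:,0])/len(A)**.5)
    return c
E
python3 - <<'E'
from fin import *
o();tilt()
x,y,Z=.5343,-.0511,.2086
def go(v=.01):
    r.servo_line(np.r_[x*ex+y*ey,Z],v=v);return o()
for i in range(5):
    Z+=.0002;_,fx,fy,fz=go()
    if fz<0:break
for i in range(6):
    if fx<-12:break
    x+=.0003;_,fx,fy,fz=go()
print(x,y,Z);r.dwell(.3);o();tilt()
E
```

```text
27.77 xb 0.5321 yb -0.0511 z 0.2087 F -11.3 6.8 8.1 tooltilt x -0.0047 y 0.0017 yaw err 0.0012 w 0.0489
ridge slope,z [-0.0864  0.0799] 85 se 0.04811705433023375
28.18 xb 0.5322 yb -0.0511 z 0.2088 F -11.6 5.8 4.4 tooltilt x -0.0047 y 0.0015 yaw err 0.0012 w 0.0489
28.43 xb 0.5322 yb -0.0511 z 0.2088 F -11.1 4.6 2.1 tooltilt x -0.0049 y 0.0014 yaw err 0.0013 w 0.0488
28.68 xb 0.5322 yb -0.0511 z 0.2088 F -9.7 4.5 -0.8 tooltilt x -0.0050 y 0.0013 yaw err 0.0012 w 0.0490
28.93 xb 0.5323 yb -0.0511 z 0.2088 F -11.4 5.4 1.4 tooltilt x -0.0055 y 0.0015 yaw err 0.0014 w 0.0488
29.18 xb 0.5324 yb -0.0511 z 0.2088 F -11.6 5.2 2.3 tooltilt x -0.0059 y 0.0016 yaw err 0.0015 w 0.0489
29.43 xb 0.5325 yb -0.0511 z 0.2088 F -13.2 4.7 2.6 tooltilt x -0.0063 y 0.0017 yaw err 0.0016 w 0.0488
0.5351999999999999 -0.0511 0.20920000000000002
29.73 xb 0.5325 yb -0.0511 z 0.2088 F -12.9 5.7 2.6 tooltilt x -0.0064 y 0.0017 yaw err 0.0017 w 0.0489
ridge slope,z [-0.1149  0.0802] 85 se 0.0491497903602078
```

The tilt estimate is noisy at -0.1 ± 0.05, with a 0.05 limit. I'll average many frames and use the known 25 mm crown radius, with the fence top and the neighbouring bearing as references.

```bash
python3 - <<'E'
from fin import *
D=[]
for _ in range(20):
    c=cams.snapshot('scene');d=c['range_z'].astype(float);d[d==0]=np.nan;D.append(d)
D=np.array(D);print('noise',np.nanmedian(np.nanstd(D[:,190:220,220:260],0)))
c['range_z']=np.nan_to_num(np.nanmean(D,0));np.savez('avg6.npz',**c);cv2.imwrite('pics/s6.png',cv2.resize(c['img'][180:240,200:300],None,fx=8,fy=8,interpolation=cv2.INTER_CUBIC))
ct=cams.snapshot('top');np.savez('top6.npz',**ct);cv2.imwrite('pics/t6.png',cv2.resize(ct['img'][170:290,215:400],None,fx=4,fy=4,interpolation=cv2.INTER_CUBIC))
uv=np.stack(np.meshgrid(np.arange(210,275),np.arange(195,240)),-1).reshape(-1,2)
P=depthpts(c,uv);xb=P[:,:2]@ex;yb=P[:,:2]@ey;Z=P[:,2]
def fit(m,name):
    y=yb[m]-y0;z=Z[m]+25e-3-np.sqrt(.025**2-np.clip(y,-.024,.024)**2)
    A=np.c_[np.ones(m.sum()),xb[m]-.537,y];k,res,_,_=np.linalg.lstsq(A,z,rcond=None);e=z-A@k
    print(name,m.sum(),k,'rms',e.std(),'se',e.std()/np.std(xb[m])/m.sum()**.5)
y0=-.0495
for lo,hi in((.520,.548),(.525,.545),(.53,.549)):
    fit((abs(yb-y0)<.013)&(Z>.068)&(Z<.09)&(xb>lo)&(xb<hi),'crown')
m=(Z>.05)&(Z<.064)&(xb>.555)&(xb<.575)&(yb>0)&(yb<.06)
if m.sum()>5:
    print('fence',m.sum(),np.polyfit(xb[m]-.565,Z[m],1))
for v in range(208,222):
    k=(uv[:,1]==v)&(abs(yb-y0)<.01)
    print(v,np.median(xb[k]).round(4),np.median(Z[k]).round(4))
o()
E
```

```text
noise 0.0026052817912182993
crown 85 [ 0.0793 -0.1201 -0.009 ] rms 0.002180078382982547 se 0.031888081762375224
crown 65 [ 0.0798 -0.0645  0.005 ] rms 0.0014610985519202084 se 0.032045372414898445
crown 80 [ 0.0795 -0.2919  0.0011] rms 0.002458264862331691 se 0.044885882601922514
fence 88 [0.0185 0.0578]
208 0.5407 0.1103
209 0.5252 0.0789
210 0.5281 0.0788
211 0.5313 0.0787
212 0.5346 0.0786
213 0.5377 0.0787
214 0.541 0.079
215 0.5441 0.0787
216 0.5471 0.0785
217 0.5484 0.0759
218 0.5484 0.0702
219 0.5486 0.0647
220 0.549 0.06
221 0.5508 0.0581
30.93 xb 0.5325 yb -0.0511 z 0.2088 F -12.8 5.6 3.7 tooltilt x -0.0063 y 0.0017 yaw err 0.0016 w 0.0488
```

View pics/s6.png

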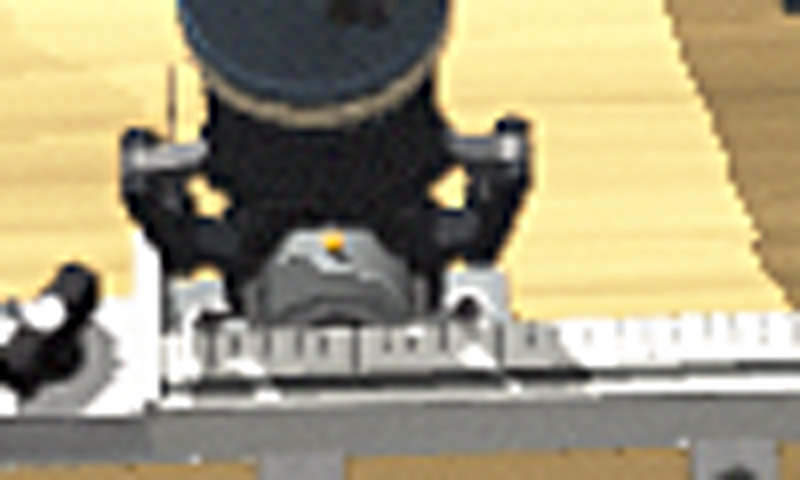

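View pics/t6.png

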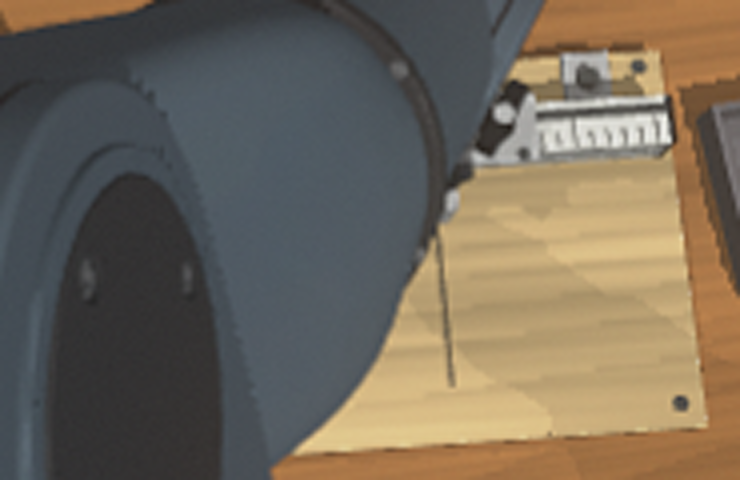

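With 20 frames averaged, the crown height is 78.9 to 78.5 mm across 22 mm (slope about -0.015) and the rear face is vertical, so the bearing is flat. I'll add a little push to cover friction on board and stop, recheck the stop, and hand in.

```bash
python3 - <<'E'
from fin import *
from bench import job_done
x,y,Z=.5355,-.0511,.2092
r.servo_line(np.r_[x*ex+y*ey,Z],v=.005);o();r.dwell(.7);o()
c=cams.snapshot('scene');g=cv2.cvtColor(c['img'],cv2.COLOR_BGR2GRAY);print(g[210:222:2,212:228])
uv=np.stack(np.meshgrid(np.arange(190,230),np.arange(195,230)),-1).reshape(-1,2)
c=load('avg6.npz');P=depthpts(c,uv);X,Y,ZZ=P.T
m=(X>.52)&(X<.60)&(Y>-.22)&(Y<-.15)&(ZZ>.088)&(ZZ<.102)
q=cv2.minAreaRect(P[m][:,:2].astype(np.float32));print(q,'knob yb+35',np.array(q[0])@ey+.035)
o();f=[sensors.observe()['contact_force'][:2]@ex for _ in range(3)];print(f)
E
```

```text
31.18 xb 0.5326 yb -0.0511 z 0.2088 F -12.9 6.4 3.5 tooltilt x -0.0068 y 0.0018 yaw err 0.0018 w 0.0490
31.88 xb 0.5326 yb -0.0512 z 0.2088 F -12.6 5.8 3.6 tooltilt x -0.0068 y 0.0018 yaw err 0.0017 w 0.0487
[[231 231 231 228 242 255 171  33   8  21  32  30  35  54  53  56]
 [227 221 218 214 230 255 255 255   0  29  29  29  24  26  26  18]
 [157 233 225 219 230 254 255 255  62  68  94  85 186 246 241 139]
 [129 239 228 223 235 255 255 255  89 149 195 187 183 183 192 184]
 [191 255 255 255 254 254 255 255  76 117 187 205 239 168 189 234]
 [207 255 255 253 252 253 255 255  67  84 149 251  92  56  51 100]]
((0.5522791743278503, -0.185965895652771), (0.013053723610937595, 0.045010026544332504), 52.32448959350586) knob yb+35 -0.1096244770790469
31.93 xb 0.5326 yb -0.0511 z 0.2088 F -13.5 5.1 4.6 tooltilt x -0.0068 y 0.0018 yaw err 0.0017 w 0.0490
[np.float64(-13.516749383815942), np.float64(-13.516749383815942), np.float64(-13.516749383815942)]
```

```bash
python3 - <<'E'
from bench import job_done
print(job_done())
E
```

```text
the job is handed in; nothing more can be done
None
```

The stop is locked on the pencil line and the bearing is in place. The arm is still pressing it against the fence, and I handed the job in at about 32 s of the 72 s.

- **Stop:** I slid it about 50 mm by its knob and tightened the knob to about 1.33 rad. The last check put the face within about 1 mm of the line. The two cameras disagree with each other by up to 2 mm.
- **Bearing:** I picked the one farthest from the base and set it on the board. I slid it against the stop until it touched, where predicted to within 0.5 mm, then pushed it into the fence.
- **Fit:** Averaged depth shows the bearing flush with the fence to about 1 mm and flat, with a slope of about 0.015. The gripper's yaw is within 0.1° of the fence. A first, noisier tilt fit read about -0.1, over the 0.05 limit. Row medians of the 20-frame average did not bear it out, though a plane fit to the same frames still gave -0.06 to -0.29.
- **Push:** The wrist reads 12.6 to 13.5 N toward the fence, about 5 to 6 N against the stop and about 4 N downward. Friction on the board and stop takes part of this, so I estimate 8 to 13 N on the fence itself. I could not measure that directly.
- **Mug, tray and spanner:** They looked unmoved in the pictures after the stop was set. I did not measure them again, and the arm stayed clear of them.

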